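# Tare the mug on the kitchen scale

### The arm

A 7-joint arm with a two-finger parallel gripper is mounted at the origin on a cart in front of the work surface, level with it; the furniture and walls round the work are solid. World frame = base frame: x ahead of the robot, y to its left, z up, the work surface at z = 0. Lengths are in m, angles in rad, forces in N, time in s.
With the tool pointing down it reaches from about 0.35 to 0.9 m from the base axis. Payload 7.2 kg.
Tool frame: the origin (TCP) lies on the centre line of the jaws, within the pads' length; the fingertips stand 25 mm ahead of it and the grasp point (between the pads) lies 6 mm ahead of it; z points along the fingers, y is the line along which they close (so a half turn about z gives the same grasp; the last joint's range is limited). The gripper opens to 85 mm and grips with 20 to 120 N. Pads are 22 mm wide; open, the fingers measure 114 mm over their backs; the gripper's body (76 mm by 85 mm) begins 54 mm behind the grasp point. The pads swing forward as they close: fully open they stand 13 mm farther back than shut.
Start: joints at [-1.168, 0.411, -0.013, 1.596, 0.006, 1.134, -0.082], TCP at [0.284, 0.557, 0.256] pointing down, gripper open.
Joint ranges: [-2.95, 2.95], [-0.29, 1.99], [-1.47, 1.44], [0.14, 2.54], [-1.03, 4.17], [0.13, 1.85], [-2.86, 2.86]. Speed limits (rad/s): [2.39, 2.39, 3.01, 3.01, 3.14, 3.14, 3.14].

### API

Orientations are given as [roll, pitch, yaw] about the fixed x, y, z axes, in that order (R = Rz(yaw) Ry(pitch) Rx(roll)).
In Python, from rig import env gives the robot as it stands. The module is installed in compiled form; this text tells all that it offers. Calls block until the motion is done:
- env.reach(position, orientation): joint-space move of the TCP to a pose.
- env.movel(position, vel=0.15, orientation=None, guard=None): straight line of the TCP; orientation=None keeps the orientation; vel is the mean speed in m/s. With guard (N) it stops when the force on the tool has changed by that much, and returns True; else False.
- env.move_j(angles): joint-space move.
- env.gripper_to(opening, f_grip=None): finger opening in m; f_grip is the grip in N (None keeps the last); returns when the fingers have stopped.
- env.hold(seconds).
- env.solve_ik(position, orientation): joint angles nearest the present ones, or None.
- env.grab_frame(name): name is "scene" or "side" or "wrist"; returns (picture, depth): 420x560x3 uint8, red, green, blue; 420x560 float32, m along the optical axis (not along the pixel's ray), 0 where there is no reading.
- env.camera_info(name): a dict with "K" (3x3 intrinsics, pixels), "R" (3x3) and "t" (3): a world point X has camera coordinates R X + t; the wrist camera has in their place "hand_eye" (4x4, takes a point from camera to tool coordinates, whose origin is the TCP and whose axes are the flange's). Camera axes: x right, y down, z forward; pixel columns grow to the right and rows downward; lengths in m; the calibration is good to about 2 mm. A picture is of the moment at which its call begins: read the wrist's pose just before it. camera_info takes no time and is no camera call.
A pose or a line that the arm cannot do raises env.PlanningError and nothing moves.
- env.job_done(): hands the job in; it is judged then, once.
Readings, each from a call of its own:
- env.get_time(): time.
- env.get_qpos(): joint angles.
- env.get_dq(): joint speeds.
- env.get_effort(): joint torques, N m.
- env.get_position(): TCP position.
- env.get_orientation(): TCP orientation.
- env.get_force(): force on the tool from outside, world axes, zero at the start.
- env.get_ft_torque(): the same for the moment, N m.
- env.get_grip_width(): finger opening in m.
- env.get_finger_force(): force on a finger pad.
Only numpy, scipy, OpenCV 4.12 (cv2) and the standard library are available. Lean on these libraries where they do the work, as an engineer would, in place of code of your own. Each camera call takes 0.05 s, during which the arm holds its last target. There are 200 camera calls.

### The job

Stand the empty green mug gently and upright in the middle of the scale's pan and let go of it. Once the pointer has settled, turn the black knob at the centre of the dial, and the dial face with it, until the blue zero mark lies under the red pointer, so that the mug's weight is tared off. Leave the mug on the pan, take the hand away and do not disturb the other things on the worktop.

Things in the scene. Friction and masses are not known exactly. Their poses are not given: they have to be found in the camera images.
- scale: Mint-green kitchen scale, 260 x 150 mm on plan, fast on the worktop. Origin: on the worktop under its middle; x points from the dial (front) to the pan (back), z up. Dial 115 mm across with aluminium rim and clear window, on a face sloping 18 degrees to the front; dial centre at x = -67, z = 49 mm. Housing top behind it 67 mm high.
- pan: Round flat steel pan, 144 mm across and 6 mm thick, at the back of the scale. Origin: centre of its upper face, 88 mm above the worktop when empty; z up. It sits on a spring and sinks 6 mm per kg; the pointer turns 2.79 rad clockwise (seen facing the dial) per kg.
- knob_grip (a point): On the axis of the tare knob, where to grip it. Black fluted round knob, 37 mm across, 28 mm tall, on the window at the dial centre; this point is 12.5 mm below its top and 16 mm above the window. z is the knob's axis, out of the dial (18 degrees from vertical, leaning to the scale's front); x and y turn with the knob.
- tare_knob (a joint): Angle of the tare knob in rad, growing clockwise seen facing the dial; a friction of about 0.05 N m holds it where it is left. Knob, window, rim and dial face with its zero mark turn as one piece; the pointer stays where the load puts it. Stops at -2.6 and 2.6, never needed.
- pointer_tip (a point): Tip of the red pointer under the window, 46 mm from the knob's axis. Only load on the pan turns it (clockwise, seen facing the dial); with the pan empty it points along the scale's +x, towards the pan.
- zero_mark (a point): Zero mark of the turning dial face: a bold blue bar with a blue triangle; this point lies over it at the pointer tip's radius and height. The dial's small black marks are 50 g (0.14 rad, 6.4 mm at the tip) apart.
- mug: Empty green mug, 86 mm across, 96 mm tall, wall about 6 mm, open inside, 88 mm deep, 0.2 to 0.42 kg. Too wide to span: take it by the wall at the rim, one finger inside. Origin: on its underside, 16 mm from its axis towards the handle; the handle points to -y and reaches 75 mm from the axis, 30 mm wide; z up.
- mug_base (a point): Centre of the mug's underside, on the mug's axis (axes as mug).
- sugar_jar: Glass sugar jar with a yellow lid, 63 mm across, 110 mm tall. Origin: centre of its underside. Not to be disturbed.
- yoghurt_pot: Yoghurt pot, 72 mm across, 71 mm tall. Origin: centre of its underside. Not to be disturbed.
- teaspoon: Steel teaspoon, 130 mm long, lying on the worktop. Origin: under its middle. Not to be disturbed.
- salt_shaker: Glass salt shaker with a grey top, 44 mm across, 90 mm tall. Origin: centre of its underside. Not to be disturbed.
- pepper_mill: Wooden pepper mill, 58 mm across, 170 mm tall. Origin: centre of its underside. Not to be disturbed.
- tea_box: Black upright tea box at the wall, 85 x 114 mm, 212 mm tall. Origin: centre of its underside. Not to be disturbed.
- coaster: Square wooden coaster, 95 x 95 x 9 mm, lying by the kettle. Origin: centre of its underside. Not to be disturbed.
- kettle: White electric kettle, 150 x 216 mm on plan with its black handle, 202 mm tall. Origin: centre of its underside. Not to be disturbed.
Not all that is in view belongs to the job. Leave any orange look-alike of the mug alone.

How it is judged:
By the outcome, as a careful person would: the job done as asked, in the order asked, and still so for the second after the job is handed in, with the robot touching nothing.
It also fails if it takes over 58 s, if anything falls off the work surface, if the arm or the gripper's body presses on something with over 40 N, if the wrist force passes 120 N, or if a joint passes its speed limit or range.

## Working session

There is one attempt and no reset: what is moved stays moved. The work goes in short steps, each a Python script; the robot and the scene stay as the last script left them, time stands still between calls to the robot, and variables do not carry over. Pictures are saved under pics/ and viewed, at most 10 in all, crops included, and the job is handed in when it is done.

```bash
mkdir -p pics; cat > h.py <<'E'
import numpy as np, cv2
from rig import env
from scipy.spatial.transform import Rotation as Rot
def save(n,im): cv2.imwrite('pics/'+n,cv2.cvtColor(im,cv2.COLOR_RGB2BGR))
def cloud(name,d):
    c=env.camera_info(name);K,R,t=map(np.array,(c['K'],c['R'],c['t']))
    v,u=np.mgrid[:420,:560]
    p=np.stack([(u-K[0,2])/K[0,0]*d,(v-K[1,2])/K[1,1]*d,d],-1)
    return (p-t)@R
def ray(name,u,v):
    c=env.camera_info(name);K,R,t=map(np.array,(c['K'],c['R'],c['t']))
    return -R.T@t, R.T@np.linalg.solve(K,[u,v,1.])
def onz(name,u,v,z):
    o,d=ray(name,u,v); return o+d*(z-o[2])/d[2]
E
python3 - <<'E'
from h import *
for n in('scene','side'):
    im,d=env.grab_frame(n); save(n+'0.png',im); np.savez('pics/'+n+'0.npz',im=im,d=d)
    o,_=ray(n,0,0); print(n,o)
print(env.get_orientation(),env.get_time())
E
```

```text
scene [-0.22744273 -1.45198249  1.30972332]
side [-0.07573592  1.54187951  1.04070029]
[-3.14019309e+00  1.10005942e-04  2.67083512e+00] 0.1
```

View pics/scene0.png

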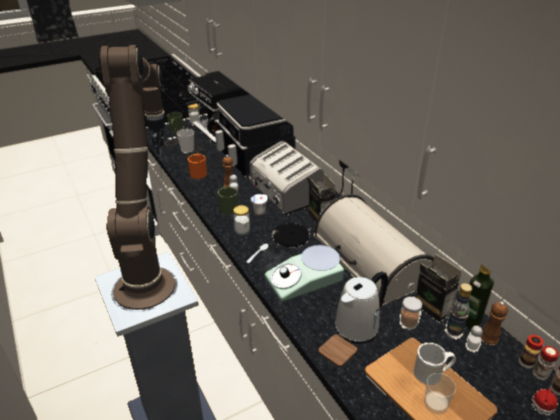

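View pics/side0.png

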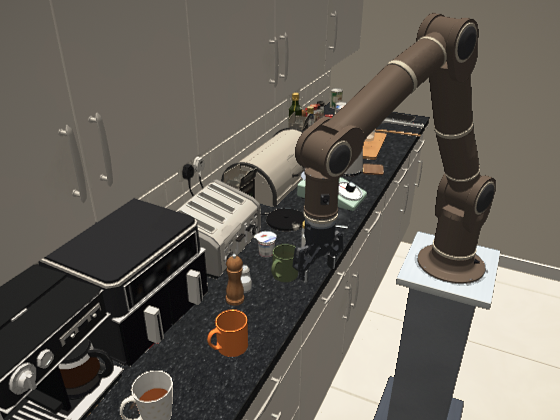

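Candidates for the mug in the scene view are dark green at (228,200), orange at (198,166), a dark greenish item at (175,122), and white or grey mugs at (187,140) and (432,360). I choose (228,200), which is side (285,262), and check it in a close crop.

```bash
python3 - <<'E'
from h import *
a=np.load('pics/scene0.npz');b=np.load('pics/side0.npz')
A=cv2.resize(a['im'][105:305,150:350],(600,600),interpolation=cv2.INTER_CUBIC)
save('crop1.png',A)
for n,f in(('scene',a),('side',b)):
    P=cloud(n,f['d']);im=f['im'].astype(int);h=cv2.cvtColor(f['im'],cv2.COLOR_RGB2HSV)
    x=(175,122) if n=='scene' else (285,262)
    for (u,v) in ([(228,203),(175,122),(198,168)] if n=='scene' else [(285,265),(232,335)]):
        print(n,u,v,im[v,u],h[v,u],P[v,u].round(3))
    m=(h[...,0]>25)&(h[...,0]<60)&(h[...,1]>60)&(P[...,2]>.01)&(P[...,2]<.12)&(f['d']>0)
    k,l,s,c=cv2.connectedComponentsWithStats(m.astype(np.uint8))
    for i in range(1,k):
        if s[i,4]>60:
            q=P[l==i]; print(s[i],c[i].round(),np.percentile(q,[2,50,98],axis=0).round(3).tolist())
E
```

```text
scene 228 203 [36 41 27] [41 87 41] [0.467 0.259 0.068]
scene 175 122 [36 40 26] [39 89 40] [0.555 1.18  0.061]
scene 198 168 [104  48  20] [ 10 206 104] [0.477 0.636 0.052]
[167 112  16  20 244] [175. 121.] [[0.522, 1.144, 0.016], [0.56, 1.179, 0.068], [0.604, 1.26, 0.098]]
[218 187  20  27 405] [227. 199.] [[0.445, 0.257, 0.014], [0.48, 0.285, 0.065], [0.525, 0.353, 0.095]]
[422 288  15  15 120] [429. 296.] [[0.808, -0.645, 0.061], [0.814, -0.618, 0.085], [0.82, -0.592, 0.11]]
[466 300  21  28 292] [475. 314.] [[0.883, -0.759, 0.012], [0.893, -0.752, 0.071], [0.932, -0.727, 0.117]]
side 285 265 [47 53 36] [41 82 53] [0.469 0.346 0.07 ]
side 232 335 [113  59  26] [ 11 196 113] [0.458 0.699 0.081]
[271 244  27  37 732] [283. 262.] [[0.446, 0.265, 0.014], [0.487, 0.338, 0.062], [0.524, 0.379, 0.095]]
```

View pics/crop1.png

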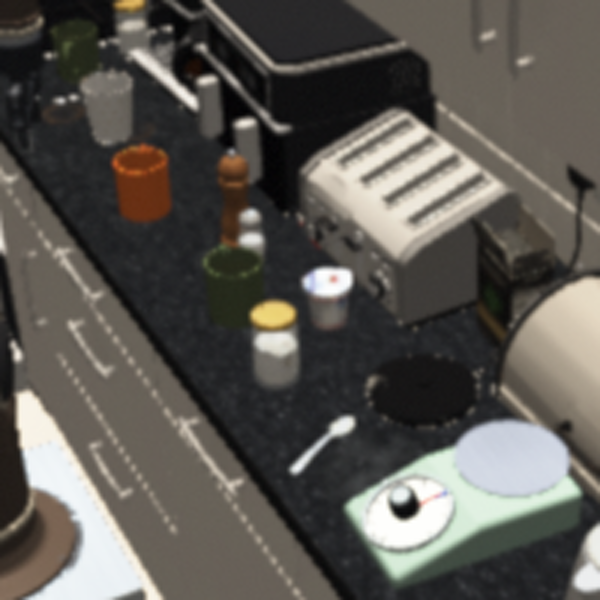

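The chosen one is the green mug in the crop at (235,285), with open sides and a plain body. The other green item, at crop (75,50), is about 1.3 m away and out of reach. The sugar jar (275,345), pot (327,297) and shaker (250,230) stand close by. Next is a wrist view.

```bash
cat >> h.py <<'E'
def wrist():
    p=np.array(env.get_position());o=np.array(env.get_orientation())
    im,d=env.grab_frame('wrist'); c=env.camera_info('wrist')
    T=np.eye(4);T[:3,:3]=Rot.from_euler('xyz',o).as_matrix();T[:3,3]=p
    return im,d,T@np.array(c['hand_eye']),np.array(c['K'])
def wcloud(d,M,K):
    v,u=np.mgrid[:420,:560]
    p=np.stack([(u-K[0,2])/K[0,0]*d,(v-K[1,2])/K[1,1]*d,d],-1)
    return p@M[:3,:3].T+M[:3,3]
def circ(q):
    s=np.linalg.lstsq(np.c_[2*q,np.ones(len(q))],(q**2).sum(1),rcond=None)[0]
    return s[:2],np.sqrt(s[2]+s[:2]@s[:2])
E
python3 - <<'E'
from h import *
print(np.round(env.camera_info('wrist')['hand_eye'],3).tolist(), env.camera_info('wrist')['K'])
for n,p in(('w_mug',(.46,.24,.40)),('w_scale',(.5,-.02,.42))):
    env.reach(p,[np.pi,0,2.67]); env.hold(.3)
    im,d,M,K=wrist(); save(n+'.png',im); np.savez('pics/'+n+'.npz',im=im,d=d,M=M,K=K)
    P=wcloud(d,M,K); print(n,M[:3,3].round(3),M[:3,2].round(2),env.get_qpos(),P[::60,::80,:].reshape(-1,3).min(0),P[::60,::80].reshape(-1,3).max(0))
a=np.concatenate([cv2.cvtColor(cv2.imread(f'pics/{n}.png'),4) for n in('w_mug','w_scale')],1)
save('w01.png',cv2.resize(a,(800,300),interpolation=cv2.INTER_AREA));print(env.get_time())
E
```

```text
[[0.0, -0.944, -0.329, 0.085], [1.0, 0.0, -0.0, -0.001], [0.0, -0.329, 0.944, -0.118], [0.0, 0.0, 0.0, 1.0]] [[364.26904147   0.         279.06176238]
 [  0.         364.26904147 205.05301147]
 [  0.           0.           1.        ]]
w_mug [0.383 0.279 0.517] [ 0.29 -0.15 -0.94] [-0.70603438  0.13191995  0.14952729  1.63649587 -0.01991268  1.37521027
  0.54609117] [-0.1320633  -0.90579282 -0.91404465] [0.77052659 0.54526975 0.43729052]
w_scale [0.424 0.019 0.538] [ 0.29 -0.15 -0.94] [-0.39432371  0.08453229  0.36936395  1.64945424 -0.0308558   1.41361331
  1.07911629] [-0.24967494 -1.02399433 -0.91501817] [0.77745865 0.27929824 0.45721046]
3.2833
```

View pics/w01.png

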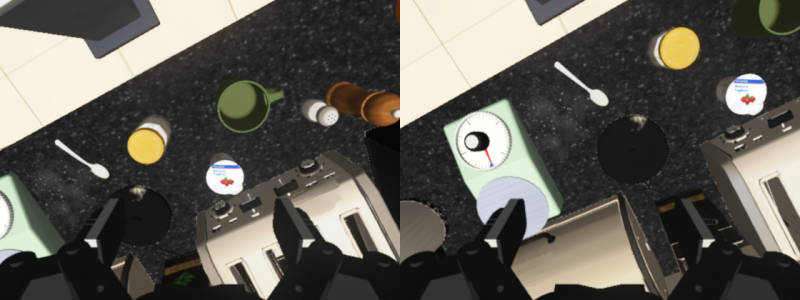

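In the wrist views the mug is at (243,105) with its handle toward (280,95). In the right half are the scale's knob (477,140), the pan (513,205), and the red pointer and blue mark near (490,162). Next I compute the poses.

```bash
python3 - <<'E'
from h import *
def ld(n):
    f=np.load(f'pics/{n}.npz'); return f['im'],f['d'],wcloud(f['d'],f['M'],f['K']),f['M'],f['K'],cv2.cvtColor(f['im'],cv2.COLOR_RGB2HSV)
im,d,P,M,K,h=ld('w_mug')
m=(h[...,0]>25)&(h[...,0]<60)&(h[...,1]>60)&(d>0)&(P[...,2]>.005)&(P[...,2]<.11)&(np.hypot(P[...,0]-.485,P[...,1]-.31)<.12)
q=P[m]; print('mug n',len(q),q.min(0),q.max(0))
r=q[(q[:,2]>.09)]; c,R=circ(r[:,:2]); 
for _ in range(5):
    e=np.abs(np.hypot(*(r[:,:2]-c).T)-.040); r=r[e<.006]; c,R=circ(r[:,:2])
print('rim',c,R,len(r),r[:,2].mean())
rr=np.hypot(*(q[:,:2]-c).T); hp=q[(rr>.050)&(q[:,2]>.03)]
v=hp[:,:2].mean(0)-c; print('handle',len(hp),v,np.degrees(np.arctan2(v[1],v[0])),rr.max(),hp[:,2].min(),hp[:,2].max())
# neighbours heights around mug
o=P[(d>0)&(P[...,2]>.02)&(P[...,2]<.25)]; rr=np.hypot(*(o[:,:2]-c).T); 
a=np.degrees(np.arctan2(o[:,1]-c[1],o[:,0]-c[0]))
for k in range(-180,180,30):
    s=(a>=k)&(a<k+30)&(rr>.052); 
    if s.any(): i=np.argmin(np.where(s,rr,9)); print(k,rr[i].round(3),o[i].round(3))
im,d,P,M,K,h=ld('w_scale')
s=(h[...,0]>50)&(h[...,0]<90)&(h[...,1]>20)&(d>0)&(P[...,2]>.05)&(P[...,2]<.075)&(P[...,0]>.4)&(P[...,1]<.1)
print('green',s.sum(),P[s].min(0),P[s].max(0),np.median(P[s][:,2]))
pan=(d>0)&(P[...,2]>.081)&(P[...,2]<.094)&(P[...,1]<.0)&(P[...,1]>-.3)&(P[...,0]>.4)&(P[...,0]<.8)
k,l,st,ce=cv2.connectedComponentsWithStats(pan.astype(np.uint8));i=1+np.argmax(st[1:,4]);
cn=max(cv2.findContours((l==i).astype(np.uint8),0,1)[0],key=len)[:,0]
q=P[cn[:,1],cn[:,0]]; c,R=circ(q[:,:2])
for _ in range(6):
    e=np.abs(np.hypot(*(q[:,:2]-c).T)-.072);k2=e<.004; 
    if k2.sum()>20: c,R=circ(q[k2][:,:2])
print('pan',st[i],c,R,k2.sum(),P[l==i][:,2].mean())
# knob: dark pts z>.06 near dial
kn=(d>0)&(h[...,2]<70)&(P[...,2]>.06)&(P[...,2]<.1)&(np.hypot(P[...,0]-c[0],P[...,1]-c[1])<.2)&(np.hypot(P[...,0]-c[0],P[...,1]-c[1])>.09)
k,l,st,ce=cv2.connectedComponentsWithStats(kn.astype(np.uint8))
for i in range(1,k):
    if st[i,4]>80: print('knob',st[i],ce[i],P[l==i].mean(0),P[l==i].max(0))
red=(h[...,1]>120)&((h[...,0]<8)|(h[...,0]>172))&(np.hypot(P[...,0]-c[0],P[...,1]-c[1])<.2)&(d>0)
blue=(h[...,1]>100)&(h[...,0]>105)&(h[...,0]<130)&(np.hypot(P[...,0]-c[0],P[...,1]-c[1])<.2)&(d>0)
print('red',red.sum(),P[red].mean(0),'blue',blue.sum(),P[blue].mean(0),P[blue].min(0),P[blue].max(0))
save('crop_scale.png',cv2.resize(im[120:360,40:300],(650,600),interpolation=cv2.INTER_CUBIC))
E
```

```text
mug n 5054 [0.44438393 0.26378461 0.00504949] [0.5298882  0.37949037 0.0977072 ]
rim [0.48662733 0.3067969 ] 0.04109203422965222 783 0.09468533535016606
handle 295 [0.00829731 0.06040869] 82.17919441313732 0.07297428175648894 0.03014908885943607 0.09138846211876406
-120 0.141 [0.478 0.166 0.077]
-90 0.146 [0.487 0.161 0.072]
-60 0.106 [0.572 0.245 0.071]
-30 0.11 [0.582 0.252 0.068]
0 0.153 [0.639 0.317 0.107]
30 0.127 [0.555 0.414 0.03 ]
60 0.052 [0.498 0.358 0.089]
green 4002 [ 0.44613338 -0.33620664  0.05003112] [ 0.66797266 -0.18346236  0.07485046] 0.066531141088262
pan [ 113  247   96   87 3925] [ 0.6031225  -0.26545906] 0.07081746659133158 171 0.08866015639661494
knob [ 92 185  33  27 423] [112.86761229 197.38534279] [ 0.45694231 -0.24439846  0.07988276] [ 0.47374149 -0.23617512  0.0922304 ]
knob [203 327  15  14 123] [210.46341463 333.38211382] [ 0.7017879  -0.23877586  0.08134495] [ 0.70924313 -0.23125294  0.08703958]
red 48 [ 0.48586784 -0.25532728  0.06848675] blue 14 [ 0.50649956 -0.25743028  0.07386815] [ 0.5041379  -0.26136406  0.07244635] [ 0.50823843 -0.25446864  0.07520497]
```

View pics/crop_scale.png

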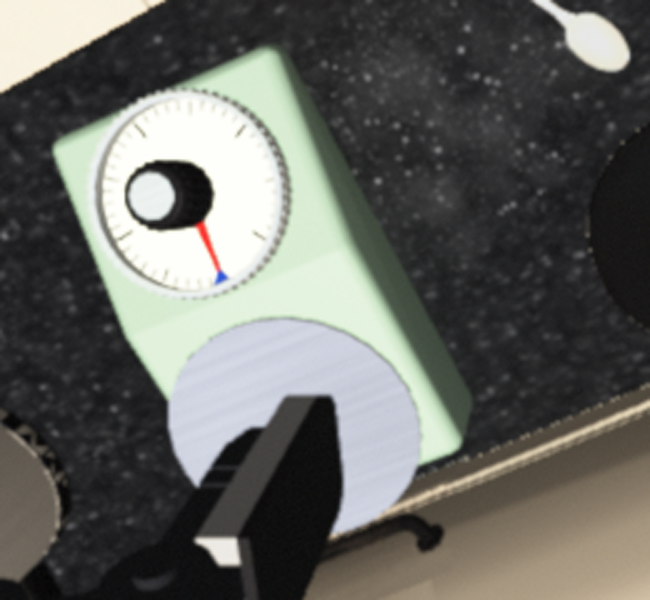

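The dial, with the pointer under the blue mark, is clear at crop (190,190). The finger covers part of the pan, so I take one cleaner view of the whole scale before moving.

```bash
cat > scale.py <<'E'
from h import *
def analyse(f,pr=True):
    im,d,M,K=f; P=wcloud(d,M,K);h=cv2.cvtColor(im,cv2.COLOR_RGB2HSV)
    near=(d>0)&(np.hypot(P[...,0]-.53,P[...,1]+.26)<.17)
    pan=near&(P[...,2]>.080)&(P[...,2]<.094)&(P[...,0]>.515)
    _,l,st,_=cv2.connectedComponentsWithStats(pan.astype(np.uint8));i=1+np.argmax(st[1:,4])
    cn=max(cv2.findContours((l==i).astype(np.uint8),0,1)[0],key=len)[:,0]
    q=P[cn[:,1],cn[:,0]][:,:2]; c,R=circ(q)
    for _ in range(6):
        k=np.abs(np.hypot(*(q-c).T)-R)<.003; c,R=circ(q[k])
    print('pan',c,R,k.sum(),len(q),P[l==i][:,2].mean())
    w=near&(h[...,1]<40)&(h[...,2]>150)&(P[...,0]<.52)&(P[...,2]<.085)
    _,l,st,ce=cv2.connectedComponentsWithStats(w.astype(np.uint8));i=1+np.argmax(st[1:,4])
    q=P[l==i]
    for _ in range(4):
        m=q.mean(0);n=np.linalg.svd(q-m,full_matrices=False)[2][2];n*=np.sign(n[2]);q=q[np.abs((q-m)@n)<.002]
    print('window n',n,'tilt',np.degrees(np.arccos(n[2])),'yaw',np.degrees(np.arctan2(-n[1],-n[0])),'pt',m,len(q))
    kn=near&((P-m)@n>.024)&((P-m)@n<.035)&(np.hypot(P[...,0]-.455,P[...,1]+.245)<.05)
    print('knobtop',P[kn].mean(0),kn.sum(),((P[kn]-m)@n).mean(), (P[kn].max(0)-P[kn].min(0)))
    for nm,s in(('red',(h[...,1]>120)&((h[...,0]<8)|(h[...,0]>172))),('blue',(h[...,1]>90)&(h[...,0]>105)&(h[...,0]<130))):
        s=s&near&(P[...,0]<.56); v,u=np.nonzero(s)
        print(nm,s.sum(),u.mean().round(1),v.mean().round(1),P[s].mean(0))
    g=near&(h[...,0]>50)&(h[...,0]<95)&(h[...,1]>20)&(P[...,2]>.062)&(P[...,2]<.071)
    r=cv2.minAreaRect(P[g][:,:2].astype(np.float32)); print('housing top rect',r)
    return P,m,n
E
python3 - <<'E'
from scale import *
env.reach((.53,-.23,.40),[np.pi,0,2.67]); env.hold(.3)
f=wrist(); np.savez('pics/w2.npz',im=f[0],d=f[1],M=f[2],K=f[3]); save('w2.png',f[0]); analyse(f); print(env.get_time(),env.get_qpos())
for y in (1.5708,-1.5708):
    for p in((.4456,.307,.15),(.56,-.265,.25)): print(y,env.solve_ik(p,[np.pi,0,y]))
E
```

```text
pan [ 0.60297302 -0.26600668] 0.07095346709252927 310 310 0.0885466809828068
window n [-0.29450968  0.02935262  0.95519761] tilt 17.21563948669001 yaw -5.691649076951417 pt [ 0.46948596 -0.24964976  0.05866923] 142
knobtop [ 0.45204128 -0.25517858  0.08585399] 816 0.030942162789182256 [0.03653779 0.0377031  0.01824011]
red 51 242.1 129.5 [ 0.48657857 -0.25783417  0.06811954]
blue 15 247.5 145.7 [ 0.50616339 -0.26055457  0.07380987]
housing top rect ((0.5701521635055542, -0.26370710134506226), (0.14820335805416107, 0.18855632841587067), 86.09964752197266)
4.4917 [-0.1122355   0.25819233  0.56417772  1.5234647  -0.13940225  1.39991371
  1.56139512]
1.5708 [-0.90806734  0.39463954  0.27413703  1.92833904 -0.1406329   0.83687691
 -0.55953183]
1.5708 [-0.13538122  0.47352044  0.71149702  1.6535155  -0.33390343  1.13984315
  0.66299486]
-1.5708 [-0.72419322  0.38813179  0.03978053  1.91592489 -0.02025213  0.83791512
  2.46777008]
-1.5708 [-0.40259629  0.71068776  1.25521477  1.66845018 -0.70113492  1.29178848
 -2.1517072 ]
```

View pics/w2.png

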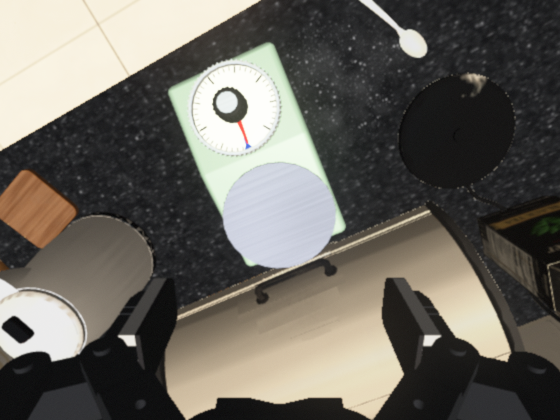

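The pan centre (0.603,-0.266) agrees across views, as does the scale yaw of about -4°. The kettle at (90,270) and the bread bin are behind and beside the scale, so I grip the mug on its robot-side (-x) wall.

```bash
python3 - <<'E'
from h import *
o=[np.pi,0,np.pi/2]
env.gripper_to(.040,60)
env.reach((.4466,.307,.20),o); 
print('guard',env.movel((.4466,.307,.084),.12,guard=10),env.get_position())
env.gripper_to(0,60); print(env.get_grip_width(),env.get_finger_force())
f0=env.get_force(); env.movel((.4466,.307,.115),.1); env.hold(.2); print(np.array(env.get_force()),f0)
env.movel((.4466,.307,.26),.2)
print(env.get_grip_width(),env.get_time())
im,d=env.grab_frame('side'); b=im[150:350,180:400]
im2,d2,M,K=wrist(); np.savez('pics/w3.npz',im=im2,d=d2,M=M,K=K)
save('lift.png',np.hstack([cv2.resize(b,(396,360)),cv2.resize(im2,(400,360))]))
E
```

```text
guard False [0.44705868 0.3072653  0.08465756]
0.00539729818208536 57.10096935799811
[ 0.04598534  0.06487189 -1.63164012] [-2.4045353  -1.09182413 10.31084309]
0.005204418229947256 10.1583
```

View pics/lift.png

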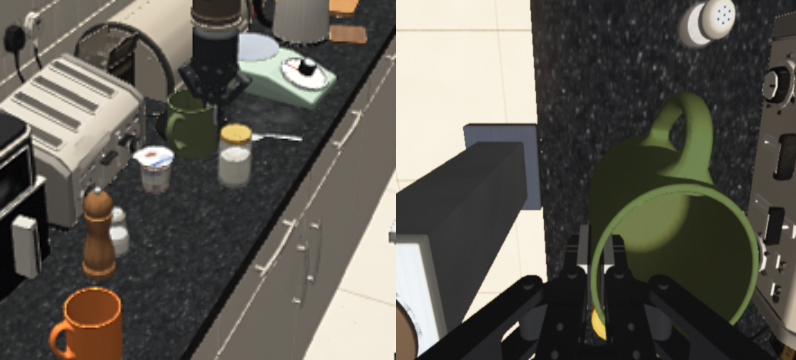

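The mug is held at its left wall, upright in the side crop (190,125). In the wrist view its rim is at (680,270). I measure its in-hand offset and tilt, then carry it.

```bash
cat > rim.py <<'E'
from h import *
def rim(im,d,M,K):
    P=wcloud(d,M,K);h=cv2.cvtColor(im,cv2.COLOR_RGB2HSV)
    p=np.array(env.get_position()); 
    m=(h[...,0]>25)&(h[...,0]<60)&(h[...,1]>60)&(d>0)&(np.hypot(P[...,0]-p[0]-.04,P[...,1]-p[1])<.09)
    q=P[m]; zt=np.percentile(q[:,2],99); q=q[(q[:,2]>zt-.008)]; c,R=circ(q[:,:2])
    for _ in range(6):
        k=np.abs(np.hypot(*(q[:,:2]-c).T)-.040)<.005; c,_=circ(q[k][:,:2])
    r=q[k]; R=circ(r[:,:2])[1]
    n=np.linalg.lstsq(np.c_[r[:,:2]-c,np.ones(len(r))],r[:,2],rcond=None)[0]
    print('rim c',c,'R',R,len(r),'rel tcp',c-p[:2],'z',n[2]-p[2],'slopes deg',np.degrees(n[:2])); return c,n
E
python3 - <<'E'
from rim import *
f=np.load('pics/w3.npz'); rim(f['im'],f['d'],f['M'],f['K'])
o=[np.pi,0,np.pi/2]
T=np.array([.603-.040,-.266,.27])
env.movel((.4466,.307,.32),.2)
env.reach((T[0],T[1],.30),o); env.hold(.2)
c,n=rim(*wrist()); print(env.get_position(),env.get_force(),env.get_grip_width(),env.get_time())
E
```

```text
rim c [0.48434881 0.30804922] R 0.0408169354457449 6730 rel tcp [0.03845222 0.00151838] z 0.007878637107252007 slopes deg [-2.22687374 -0.21257319]
rim c [ 0.60178273 -0.26356308] R 0.04079953910707572 6762 rel tcp [0.03849296 0.00183257] z 0.007750369584870964 slopes deg [-2.14008527 -0.0929903 ]
[ 0.56328977 -0.26539565  0.30001884] [-0.5098124   0.31346864 -1.38777329] 0.0050531167504743275 13.0583
```

```bash
python3 - <<'E'
from rim import *
f=np.load('pics/w2.npz'); P=wcloud(f['d'],f['M'],f['K']); q=P[(P[...,2]>.082)&(P[...,2]<.094)&(np.hypot(P[...,0]-.603,P[...,1]+.266)<.06)]
s=np.linalg.lstsq(np.c_[q[:,:2]-[.603,-.266],np.ones(len(q))],q[:,2],rcond=None)[0]; print('pan slopes',np.degrees(s[:2]),s[2])
th=-(.0375+s[0]); R=Rot.from_euler('y',th)*Rot.from_euler('xyz',[np.pi,0,np.pi/2]); o=R.as_euler('xyz')
b=Rot.from_euler('y',th).apply([.0349,.0018,-.0882]); X=.603-b[0];Y=-.266-b[1]; zc=.088-b[2]
print(th,b,X,Y,zc)
env.movel((X,Y,zc+.015),.15,o); env.hold(.2)
g=env.movel((X,Y,zc-.008),.02,guard=2.0); print('contact',g,env.get_position(),env.get_force())
env.hold(.3); print(env.get_force())
if g:
    env.gripper_to(.030); env.hold(.2)
    env.movel((X,Y,zc+.10),.12); env.hold(.1)
    rim_f=wrist(); p=env.get_position(); np.savez('pics/w4.npz',im=rim_f[0],d=rim_f[1],M=rim_f[2],K=rim_f[3]); rim(*rim_f)
    save('placed.png',rim_f[0]); im,d=env.grab_frame('scene'); b=cv2.resize(im[220:320,240:380],(560,400),interpolation=cv2.INTER_CUBIC)
    save('placed2.png',b)
print(env.get_time())
E
```

```text
pan slopes [ 0.06190045 -0.0374197 ] 0.08856528757575785
-0.03858036665878226 [ 0.03827597  0.0018     -0.08678825] 0.5647240258799491 -0.26780000000000004 0.17478824692987635
contact True [ 0.56449509 -0.26761961  0.1706179 ] [ 0.36309512 -1.24300028  1.62202878]
[ 0.98948092 -0.97376297  1.16944282]
rim c [ 0.60352387 -0.26684592] R 0.04093406036064275 2946 rel tcp [0.03910255 0.00077124] z -0.09358355631975893 slopes deg [-0.66702276  0.37738853]
17.1
```

View pics/placed2.png

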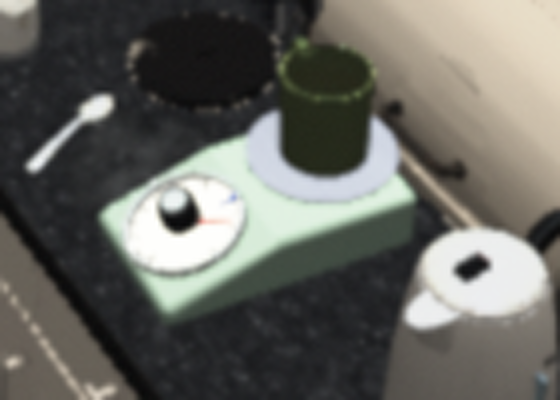

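The mug stands centred on the pan, with its rim centre at (0.6035,-0.2668). The pointer has moved clockwise from the blue mark (235,198) to (215,220). Now a face-on view of the dial.

```bash
cat > dial.py <<'E'
from h import *
yaw=np.radians(-4.); RS=Rot.from_euler('zy',[yaw,-np.radians(18)]).as_matrix() # cols: dial x (to pan, up slope), y, axis
def dial(f,c0=np.array([.463,-.255,.055])):
    im,d,M,K=f; h=cv2.cvtColor(im,cv2.COLOR_RGB2HSV); P=wcloud(d,M,K)
    L=(P-c0)@RS; r=np.hypot(L[...,0],L[...,1])
    w=(d>0)&(h[...,1]<40)&(h[...,2]>140)&(r<.065)&(np.abs(L[...,2])<.012)
    q=L[w&(r>.03)&(r<.05)]; s=np.linalg.lstsq(np.c_[q[:,:2],np.ones(len(q))],q[:,2],rcond=None)[0]; h0=s[2]
    # rays onto window plane
    v,u=np.mgrid[:420,:560]; D=np.stack([(u-K[0,2])/K[0,0],(v-K[1,2])/K[1,1],np.ones_like(d)],-1)@M[:3,:3].T@RS
    O=(M[:3,3]-c0)@RS; X=O+D*((h0-O[2])/D[...,2])[...,None]
    g=(h[...,0]>50)&(h[...,0]<95)&(h[...,1]>25)
    m=((~g)&(np.hypot(X[...,0],X[...,1])<.075)).astype(np.uint8); m=cv2.morphologyEx(m,cv2.MORPH_OPEN,np.ones((5,5)))
    cn=max(cv2.findContours(w.astype(np.uint8),0,1)[0],key=cv2.contourArea)[:,0]; q=X[cn[:,1],cn[:,0],:2]; c,R=circ(q)
    for _ in range(8): k=np.abs(np.hypot(*(q-c).T)-R)<.0025; c,R=circ(q[k])
    print('slopes deg',np.degrees(s[:2]),'h0',h0,'centre',c,'R',R,k.sum(),len(q))
    Y=X[...,:2]-c; rr=np.hypot(*np.moveaxis(Y,-1,0)); ang={}
    for nm,t in(('red',(h[...,1]>110)&((h[...,0]<8)|(h[...,0]>172))),('blue',(h[...,1]>90)&(h[...,0]>105)&(h[...,0]<130))):
        t=t&(rr<.055)&(rr>.02); y=Y[t]; a=np.arctan2(y[:,1],y[:,0]); v_,u_=np.nonzero(t)
        if len(y)>2:
            dd=y-y.mean(0); e=np.linalg.svd(dd,full_matrices=False)[2][0]; e*=np.sign(e@y.mean(0))
            ang[nm]=np.median(a); print(nm,len(y),'px',u_.mean(),v_.mean(),'ang cw',-a.mean(),-np.median(a),'pca cw',-np.arctan2(e[1],e[0]),'r',rr[t].min(),rr[t].max())
    kt=(L[...,2]>h0+.024)&(L[...,2]<h0+.034)&(r<.04)&(d>0); cw=c0+RS@np.r_[c,h0]
    kk=L[kt]; print('knob top',kk.mean(0),np.ptp(kk,0),'h over window',np.median(kk[:,2])-h0,len(kk)); print('centre on window, world',cw)
    return cw
E
python3 - <<'E'
from dial import *
env.reach((.452,-.25,.222),[np.pi,0,np.pi+yaw]); env.hold(.4)
f=wrist(); np.savez('pics/w5.npz',im=f[0],d=f[1],M=f[2],K=f[3]); save('w5.png',f[0]); dial(f); print(env.get_time(),env.get_qpos())
E
```

```text
slopes deg [ 0.10407818 -1.21418743] h0 0.004768426268907704 centre [-3.57623521e-05  3.44413579e-05] R 0.062233247005363306 434 458
red 100 px 249.54 228.8 ang cw 0.7591314118957936 0.7490757782345473 pca cw 0.6376275374593389 r 0.02031144331390147 0.04299082488725935
blue 87 px 270.62068965517244 253.8735632183908 ang cw 0.07321360070933892 0.07560880321794444 pca cw 0.05327689625027669 r 0.033220345239539636 0.04759585353017417
knob top [-0.00299043 -0.00106228  0.03336493] [0.03729984 0.03734167 0.00716506] h over window 0.02880148181873581 1802
centre on window, world [ 0.46149483 -0.25496315  0.05952476]
18.775 [-0.02400807  0.27941606  0.53156921  1.92597912 -0.16904779  0.97988799
  2.08612644]
```

View pics/w5.png

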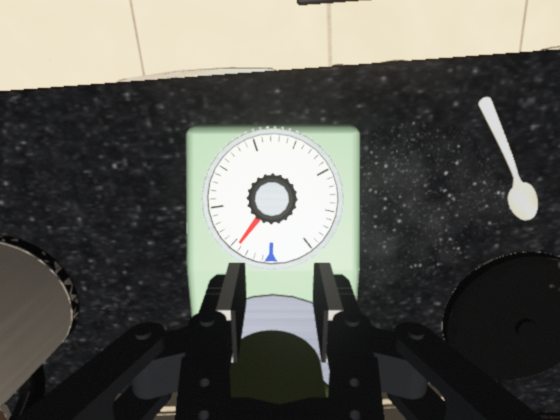

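The dial is face-on at (273,198), with the blue mark at (271,253) and the red pointer running from (258,220) to (240,242). The rim fit was contaminated (R of 62 mm against 57.5 mm), so I refit the centre.

```bash
cat > dial2.py <<'E'
from h import *
import dial as D_
RS=D_.RS; yaw=D_.yaw
c0=np.array([.463,-.255,.055])
def dial2(f,ctr=None,h0=.0048,pr=True):
    im,d,M,K=f; h=cv2.cvtColor(im,cv2.COLOR_RGB2HSV); P=wcloud(d,M,K); L=(P-c0)@RS
    v,u=np.mgrid[:420,:560]; D=np.stack([(u-K[0,2])/K[0,0],(v-K[1,2])/K[1,1],np.ones_like(d)],-1)@M[:3,:3].T@RS
    O=(M[:3,3]-c0)@RS; X=(O+D*((h0-O[2])/D[...,2])[...,None])[...,:2]
    g=(h[...,0]>45)&(h[...,0]<95)&(h[...,1]>18)
    q=[]
    for a in np.radians(np.r_[60:300:2]):   # outermost non-green along radii, away from the pan side
        t=np.arange(.045,.070,.0003); y=np.c_[t*np.cos(a),t*np.sin(a)]+([-.003,-.001] if ctr is None else ctr)
        w=c0+np.c_[y,np.full(len(t),h0)]@RS.T; p=(w-M[:3,3])@M[:3,:3]; px=np.round(p[:,:2]/p[:,2:]*K[0,0]+K[:2,2]).astype(int)
        gi=g[px[:,1],px[:,0]]; i=np.nonzero(gi)[0]
        if len(i): q.append(y[i[0]])
    q=np.array(q); c,R=circ(q)
    for _ in range(6): k=np.abs(np.hypot(*(q-c).T)-R)<.0015; c,R=circ(q[k])
    kt=(L[...,2]>h0+.0275)&(L[...,2]<h0+.0305)&(np.hypot(L[...,0],L[...,1])<.03)&(d>0)
    kc=L[kt]; kc=(kc.max(0)+kc.min(0))/2 if kt.sum() else None
    print('rim',c,R,k.sum(),len(q),'knob',kc,kt.sum())
    if ctr is None: ctr=c
    Y=X-ctr; rr=np.hypot(Y[...,0],Y[...,1]); out={}
    for nm,t in(('red',(h[...,1]>110)&((h[...,0]<8)|(h[...,0]>172))),('blue',(h[...,1]>90)&(h[...,0]>105)&(h[...,0]<130))):
        t=t&(rr<.06)&(rr>.015); y=Y[t]
        if len(y)<3: print(nm,len(y)); continue
        dd=y-y.mean(0); e=np.linalg.svd(dd,full_matrices=False)[2][0]; e*=np.sign(e@y.mean(0)); b=y.mean(0)
        out[nm]=-np.arctan2(b[1],b[0]); print(nm,len(y),'cw',out[nm],'pca',-np.arctan2(e[1],e[0]),'r',rr[t].min(),rr[t].max(),'line offset mm',1e3*(e[0]*b[1]-e[1]*b[0]))
    return c,out
E
python3 - <<'E'
from dial2 import *
z=np.load('pics/w5.npz');dial2((z['im'],z['d'],z['M'],z['K']))
E
```

```text
rim [-0.00303033 -0.00201771] 0.057859977057666205 114 120 knob [-0.00321917 -0.00095231  0.03380041] 1489
red 107 cw 0.63541266041042 pca 0.6553449621734659 r 0.01902693481862451 0.04404740519403962 line offset mm 0.5980313626221725
blue 87 cw 0.02268425233587807 pca 0.05327689625027673 r 0.036152008175589403 0.05031933289101572 line offset mm 1.3783619743076185
```

The rim now fits (R 57.9 mm). The pointer is about 0.61 rad clockwise of the zero mark, about 0.22 kg, which is plausible. I grip the knob along its axis and turn with the last joint only.

```bash
cat > turn.py <<'E'
from dial2 import *
def turn(delta,start,H=.029):
    a=RS[:,2]; w=c0+RS@np.array([-.0031,-.0015,.0048])
    B=np.c_[-RS[:,0],RS[:,1],-a]           # tool axes, x to the front
    o=(Rot.from_matrix(B)*Rot.from_euler('z',start)).as_euler('xyz')
    print('window centre',w,'ik',env.solve_ik(w+a*H,o))
    env.gripper_to(.060,35); env.reach(w+a*(H+.05),o)
    g=env.movel(w+a*H,.06,guard=8); p=np.array(env.get_position()); print('guard',g,'height',(p-w)@a)
    if g: env.movel(p+a*.003,.05)
    env.gripper_to(0,35); print('width',env.get_grip_width(),env.get_finger_force(),env.get_force())
    q=np.array(env.get_qpos()); x0=Rot.from_euler('xyz',env.get_orientation())
    q[6]-=delta; env.move_j(q); env.hold(.2)
    rv=(Rot.from_euler('xyz',env.get_orientation())*x0.inv()).as_rotvec(); print('turned cw',-rv@a,'width',env.get_grip_width(),'F',env.get_force(),env.get_ft_torque())
    env.gripper_to(.060); p=np.array(env.get_position()); env.movel(p+a*.06,.1)
def look():
    env.reach((.452,-.25,.222),[np.pi,0,np.pi+yaw]); env.hold(.4)
    f=wrist(); return f,dial2(f)
E
python3 - <<'E'
from turn import *
x=Rot.from_euler('xyz',env.get_orientation()).as_matrix(); q=np.array(env.get_qpos())
turn(.61,-.3)
f,_=look(); save('w6.png',f[0][100:300,150:400]); print(env.get_time(),env.get_qpos())
E
```

```text
window centre [ 0.45847611 -0.2562801   0.05857712] ik [ 0.53313839  0.37117174 -0.01367839  2.2188578  -0.50336881  0.31386673
  2.78385801]
guard False height 0.0292435729069324
width 0.0364514871658118 34.0560507774353 [-3.62377596  2.0303533   7.59168266]
turned cw 0.6082477317848739 width 0.03590788862316702 F [-1.09610885  1.25467118  0.65854413] [0.21061305 0.35082649 0.10217688]
rim [-0.00325623 -0.00212183] 0.05767441702417907 114 120 knob [-0.00296903 -0.00157917  0.03377234] 1479
red 118 cw 0.6323484299067139 pca 0.6477069648253561 r 0.019540565408208525 0.04430934851726336 line offset mm 0.46982068434545976
blue 51 cw 0.6338157360646939 pca -0.8982758468270767 r 0.045637417731516854 0.05088626512335893 line offset mm -48.5737956352147
24.2 [ 0.12448996  0.26513748  0.34805397  1.9179685  -0.10829272  0.97675894
  2.02212006]
```

```bash
python3 - <<'E'
from turn import *
from rim import rim
f=wrist(); A=cv2.resize(f[0][120:275,195:350],(465,465),interpolation=cv2.INTER_CUBIC)
env.reach((.42,-.10,.36),[np.pi,0,2.67]); env.hold(.2)
im,d=env.grab_frame('scene'); B=cv2.resize(im[150:310,210:320],(320,465),interpolation=cv2.INTER_CUBIC)
save('final.png',np.hstack([A,B])); print(env.get_time(),env.get_position())
E
```

```text
25.3417 [ 0.41987089 -0.10074025  0.35913261]
```

View pics/final.png

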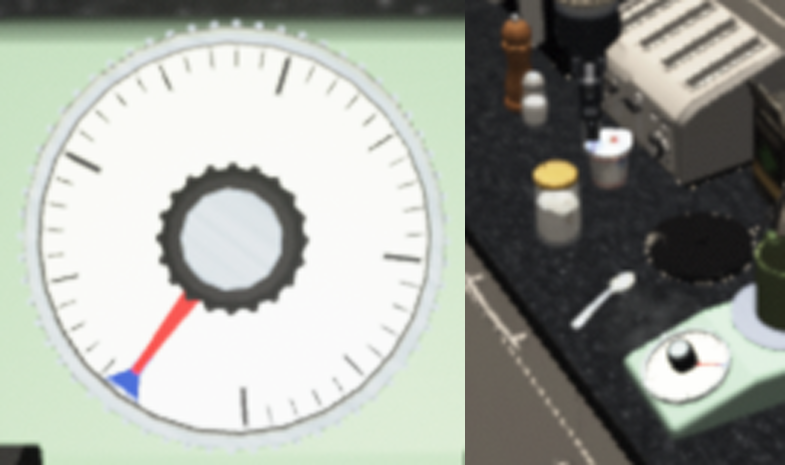

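The red pointer tip (135,372) meets the blue triangle (127,383) on the mark's centre line. The mug is on the pan and the jar, pot, spoon, shaker and mill stand where they were.

```bash
python3 -c "
from h import *
print(env.job_done())"
```

```text
the job is handed in; nothing more can be done
None
```

The green mug stands upright within about 1 mm of the pan's centre, the dial is turned so the blue zero mark lies under the pointer, the hand is clear, and the job was handed in at about 25 s of the 58 s limit.

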